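# Unlatch and open the jewellery case at the flea-market stall

## Robot

A 6-joint arm with a two-finger parallel gripper is mounted at the origin on the work surface. World frame = base frame: x ahead of the robot, y to its left, z up, the work surface at z = 0. Lengths are in m, angles in degrees, forces in N, time in s.
With the tool pointing down it reaches from about 0.3 to 0.75 m from the base axis. Payload 8.5 kg.
Tool frame: the origin (TCP) lies midway between the tips of the shut fingers; the grasp point (between the pads) lies behind it (arm.grip_point_offset is the z of the grasp point in the tool frame, in m); z points along the fingers, y is the line along which they close (so a half turn about z gives the same grasp; the last joint's range is limited). The gripper opens to 85 mm and grips with 20 to 120 N. Pads are 22 mm wide; open, the fingers measure 114 mm over their backs; the gripper's body (76 mm by 85 mm) begins 54 mm behind the grasp point. The pads swing forward as they close: fully open they stand 13 mm farther back than shut.
Start: joints at [-12.336, 21.807, 74.336, -0, 83.858, -12.336], TCP at [0.55, 0, 0.231] pointing down, gripper open.
Joint ranges: [-178.18, 178.18], [-50.72, 133.34], [12.68, 142.11], [-81.47, 261.47], [9.98, 163.14], [-165.26, 165.26]. Speed limits (degrees/s): [136.94, 136.94, 180, 180, 180, 180].

## Interface

Orientations are given as [roll, pitch, yaw] about the fixed x, y, z axes, in that order (R = Rz(yaw) Ry(pitch) Rx(roll)).
In Python, from station import arm, imaging gives the robot as it stands.
- The arm moves only by the shell command python3 -m jog 'ROWS' [FORCE]. ROWS is a JSON object of lists of equal length, an entry for each row: "xyz": the shift along the tool's x, y, z in cm, a list of three; "dr": the turn, a rotation vector about the tool's x, y, z in rad, a list of three; "gripper": the opening, from 0 (shut) to 1 (fully open). In form: {"xyz": [[x, y, z], ...], "dr": [[ax, ay, az], ...], "gripper": [gripper, ...]}. A call has 1 to 5 rows; each row shifts and turns the commanded pose from where the row before left it, along the tool's axes as they then stand; what a row does not reach is not made up. A row lasts 1/10 s, in which the tool goes at most 50 mm and 8.59 degrees, less where a joint would pass 70% of its speed; a pose out of reach is approached as far as the arm can. A call is refused whole if a number of a shift passes 5 or a number of a turn 0.15, either way. A call with a gripper value outside its range is refused whole. The fingers move at their own pace and stop on an object; FORCE is the grip in N (left out, the last holds). Time passes only in rows, so rows that do not move let the fingers close. It gives the time, the measured TCP pose, the force, the opening and the grip force at its end, in the units of the state.
- arm.get_obs(): the state, without advancing time (a new reading comes with each control period).
- imaging.get_image(name): name is "scene" or "side" or "wrist"; returns the picture (480x640x3 uint8, red, green, blue); there is no depth.
- imaging.calibration(name): a dict with "K" (3x3 intrinsics, pixels), "k1" (the pictures are not rectified: a ray, as slopes to the right and down, at radius r is drawn at 1 + k1 r^2 times it, then the intrinsics apply), "camera_from_world" (4x4, takes a point from world to camera coordinates). Camera axes: x right, y up, looking along -z (the intrinsics and any distortion apply to the point x, -y, -z); pixel columns grow to the right and rows downward; lengths in m; the calibration is good to about 2 mm. A picture is of the moment at which its call begins: read the wrist's pose just before it. calibration takes no time and is no camera call; for the wrist camera it gives the pose at the moment of the call.
- arm.finish_job(): hands the job in; it is judged then, once.
The state is a dict: "clock": time; "q": joint angles; "joint_velocities": joint speeds; "effort": joint torques, N m; "eef_pos": TCP position; "orientation": TCP orientation; "force": force on the tool from outside, world axes, zero at the start; "torque": the same for the moment, N m; "gripper_width": finger opening in m; "grasp_force": force on a finger pad.
Only numpy, scipy, OpenCV 4.12 (cv2) and the standard library are available. Lean on these libraries where they do the work, as an engineer would, in place of code of your own. Each camera call takes 0.05 s, during which the arm holds its last target. There are 200 camera calls.

## Task

Open the little glazed jewellery case for a customer: take the release pin from its wooden stand, put its thin rod down the narrow gap in the top of the case just behind the door, press the sprung hook down with it and, keeping it pressed, draw the door well open (40 degrees or more). Then put the pin back upright in its stand, fully home, let go of it and leave the door open. The fittings are old: never push on the case, door or hook with more than about 15 N (1.5 kg), and leave the candlestick, cup and vase where they stand.

Things in the scene. Friction and masses are not known exactly. Their poses are not given: they have to be found in the camera images.
- case: Fixed jewellery case of dark wood and glass, 180 deep (x) by 220 wide (y) by 190 high (z). Origin: centre of its underside on the table; its own -x side is the front with the door, z up. The top has a dark wooden front rail, the rest of the top is glass.
- gap (a point): Centre of the mouth of the gap in the front rail of the case's top, level with the top face (190 above the table). The gap is 18 (case x) by 36 (case y); its front side is the back of the shut door, its rear side is the 12 thick rail and below it a brass strike plate down to 26 below the top face. It lies near the free, right (case -y) end of the door.
- hinge (a point): Top end of the door's upright hinge axis, at the front left (case +y) edge of the case, 190 above the table. In the case frame it is 21 in front of (-x) and 165 to the left of (+y) the gap point.
- door (a joint): Opening angle of the door in rad, 0 shut, up to 1.6; opens towards case -x, clockwise seen from above. While hooked it has 4 mm of free play, then the hook's nose (26 to 32 behind the door's back) catches on the strike; with the hook down it is free after some 15 mm at the hook. Friction 0.06 N m: it stays where it is left.
- pin: Release pin: brass flange 30 across and 6 thick, square wooden handle above it, rod below. Origin: centre of the flange's underside; z up along the handle. Below: brass sleeve 10 across, 15 long, then a steel rod 8 across. The rod is telescopic and stiff: its tip is 52 to 92 below the origin, different each time and not measured, so its touch on the hook must be felt. About 120 g.
- stand: Fixed block of light wood, 70 x 70, 105 high, with an upright through hole 15 in diameter, chamfered by 3, at its centre. Origin: centre of its underside on the table; the hole's mouth is 105 above it. When the pin is home, its origin is at the mouth.
- candlestick: Loose brass candlestick, 84 across the foot, 140 high. Origin: centre of its foot. Not to be disturbed.
- cup: Loose white mug, 76 across, 75 high. Origin: centre of its underside. Not to be disturbed.
- vase: Loose blue vase, 90 across, 145 high. Origin: centre of its underside. Not to be disturbed.
- tongue (a point): Rest place (fixed to the door) of the middle of the upper face of the hook's flat brass tongue, below the gap, 28 below the case's top. The tongue is 26 wide (case y) and reaches from the door's back to 26 behind it; the hook rides on the door. It moves straight down on a spring: about 3 N to start, then 0.5 N per mm. 8 mm or more down frees the door; 10 mm down is a hard stop.
- door_edge (a point): Top of the door's free edge, mid-thickness, 188 above the table. The door is a dark wooden frame with glass, 216 wide, 12 thick, no handle. Its front face runs through the hinge axis, so its back is 12 behind the axis.
- grip (a point): Where to grip the pin: middle of its dark wooden handle, 40 above the flange's underside on the pin's axis; the handle is 18 x 18 square, sides along the pin's x and y, from 6 to 66 above the origin. The pin starts upright in the stand, flange on the stand's top.
Mind the look-alikes: they are no part of the job. Leave any turquoise look-alike of the pin alone.

How it is judged:
By the outcome, as a careful person would: the job done as asked, in the order asked, and still so for the second after the job is handed in, with the robot touching nothing.
It also fails if it takes over 58 s, if anything falls off the work surface, if the arm or the gripper's body presses on something with over 40 N, if the wrist force passes 120 N, or if a joint passes its speed limit or range.

## Working session

There is one attempt and no reset: what is moved stays moved. The work goes in short steps, Python scripts to look and compute and a shell command to move; the robot and the scene stay as the last step left them, time stands still between calls to the robot, and variables do not carry over. Pictures are saved under pics/ and viewed, at most 11 in all, crops included, and the job is handed in when it is done.

```bash
ls; mkdir -p pics
python3 - <<'E'
from station import arm, imaging
import cv2,numpy as np
print(arm.get_obs(), arm.grip_point_offset)
for n in ["scene","side","wrist"]:
    c=imaging.calibration(n); print(n,c)
    cv2.imwrite(f"pics/{n}0.png",imaging.get_image(n)[:,:,::-1])
E
```

```text
pics
{'clock': 0.0, 'q': array([-1.23359606e+01,  2.18396352e+01,  7.43856465e+01, -2.34873726e-03,
        8.38602106e+01, -1.23345365e+01]), 'joint_velocities': array([ 0.03644641, -0.01702088,  0.03759441, -0.0206043 , -0.01800424,
        0.00608945]), 'effort': array([-1.00240642e-03, -4.48466885e+01, -2.31285810e+01, -2.87182611e-04,
        4.73836102e-03,  1.77242771e-05]), 'eef_pos': array([5.49687465e-01, 5.35496037e-05, 2.30719238e-01]), 'orientation': array([-1.79915982e+02, -1.59818253e-02,  8.99988171e+01]), 'force': array([-0.58101888, -0.3763422 ,  0.44146247]), 'torque': array([ 0.02703133, -0.00284567, -0.00605921]), 'grasp_force': 0.0, 'gripper_width': 0.08536968093360706} -0.0187
scene {'K': array([[457.24343079,   0.        , 316.2811013 ],
       [  0.        , 457.24343079, 242.45325997],
       [  0.        ,   0.        ,   1.        ]]), 'k1': -0.0010278824944338686, 'camera_from_world': array([[-0.73589668,  0.67688514,  0.01681017,  0.41011556],
       [-0.42891693, -0.48523325,  0.76195732,  0.15189545],
       [ 0.52391444,  0.55351169,  0.64740904, -1.3
[... 392 characters left out ...]
25, -0.22422017],
       [-0.24860392, -0.73083369,  0.63567146, -0.97263294],
       [ 0.        ,  0.        ,  0.        ,  1.        ]])}
wrist {'K': array([[399.93107812,   0.        , 321.31867127],
       [  0.        , 399.93107812, 246.89687286],
       [  0.        ,   0.        ,   1.        ]]), 'k1': 0.0017197379660011207, 'camera_from_world': array([[ 9.99997813e-01, -1.45502203e-03, -1.50204462e-03,
        -5.49296769e-01],
       [ 9.99089580e-04,  9.63395102e-01, -2.68083716e-01,
         3.44874598e-02],
       [ 1.83713014e-03,  2.68081629e-01,  9.63394449e-01,
        -3.78835562e-01],
       [ 0.00000000e+00,  0.00000000e+00,  0.00000000e+00,
         1.00000000e+00]])}
```

View pics/scene0.png

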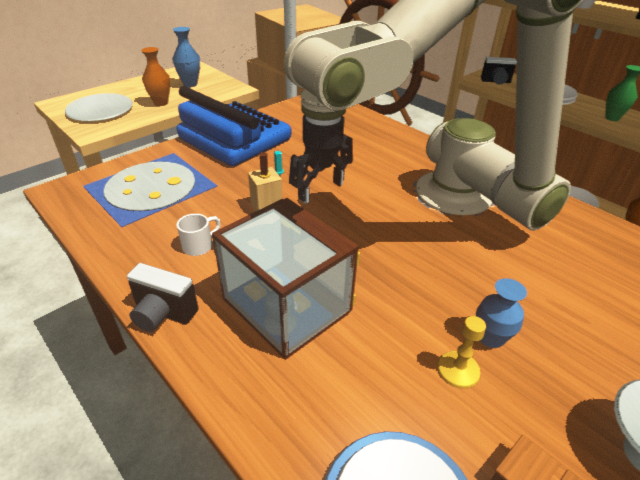

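View pics/side0.png

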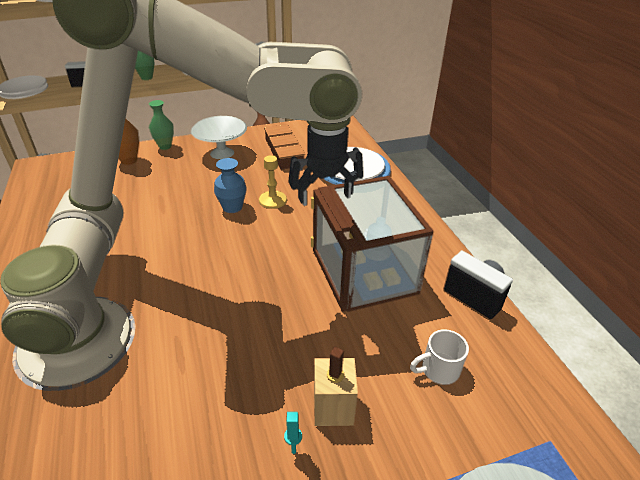

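The side view shows the dark-handled pin in the light wood stand at (337,362), a turquoise look-alike at (293,430), and the case with its dark front rail and gap at about (348,235). The pin in the stand fits the description. I'll confirm it with an enlarged crop.

Run:
```python
import cv2,numpy as np
s=cv2.imread("pics/side0.png"); c=cv2.imread("pics/scene0.png")
o=np.zeros((600,800,3),np.uint8)
a=cv2.resize(s[170:310,300:440],None,fx=4,fy=4,interpolation=cv2.INTER_CUBIC); o[:560,:560]=a
b=cv2.resize(s[340:460,280:360],None,fx=3,fy=3,interpolation=cv2.INTER_CUBIC); o[:360,560:800]=b
cv2.imwrite("pics/crop1.png",o)
d=cv2.resize(c[140:355,205:365],None,fx=2.75,fy=2.75,interpolation=cv2.INTER_CUBIC)
cv2.imwrite("pics/crop2.png",d)
```

```text
(no output)
```

View pics/crop1.png

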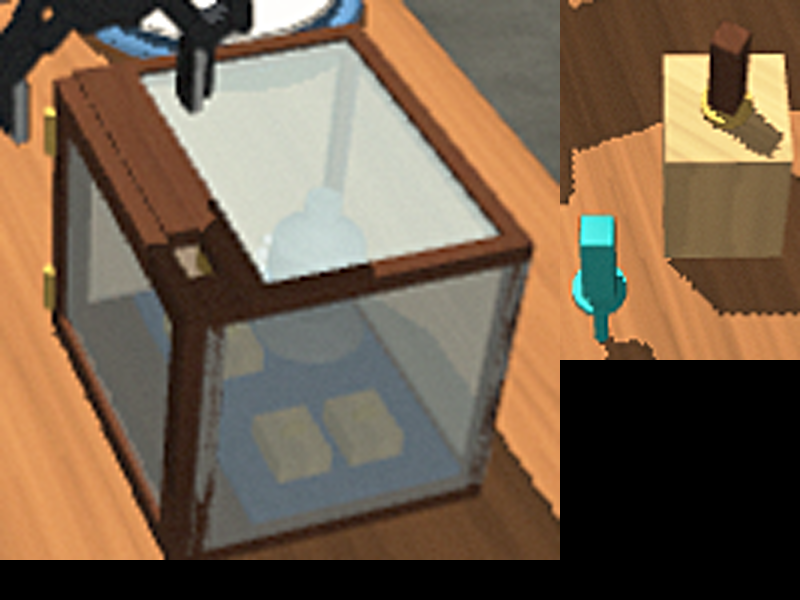

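View pics/crop2.png

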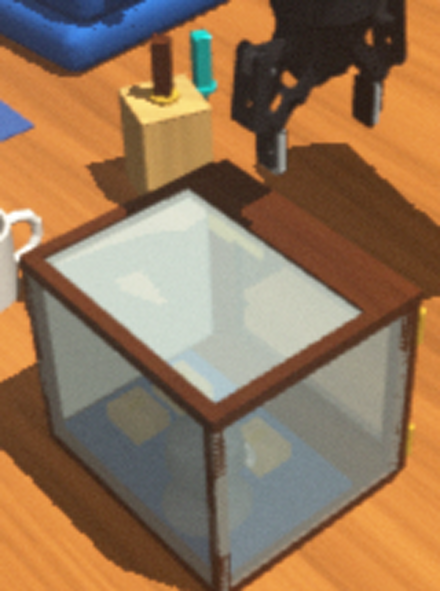

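The crop confirms it: the dark square handle on a brass flange in the light block is the pin. The turquoise one is standing beside the block. The gap is at side pixel (348,235).

```bash
cat > h.py <<'E'
from station import arm, imaging
import cv2,numpy as np
def ray(n,p,C=None):
    C=C or imaging.calibration(n); K=C["K"]
    d=np.array([(p[0]-K[0,2])/K[0,0],(p[1]-K[1,2])/K[1,1]]); u=d.copy()
    for _ in range(5): u=d/(1+C["k1"]*(u@u))
    T=C["camera_from_world"]; R=T[:3,:3]
    return -R.T@T[:3,3], R.T@np.array([u[0],-u[1],-1])
def plane(n,p,z,C=None):
    o,d=ray(n,p,C); return o+d*(z-o[2])/d[2]
def tri(r):
    A=0;b=0
    for o,d in r:
        d=d/np.linalg.norm(d);P=np.eye(3)-np.outer(d,d);A=A+P;b=b+P@o
    return np.linalg.solve(A,b)
def proj(n,X,C=None):
    C=C or imaging.calibration(n);K=C["K"];c=C["camera_from_world"]@np.append(X,1)
    u=np.array([c[0],-c[1]])/-c[2];u=u*(1+C["k1"]*(u@u));return K[:2,:2]@u+K[:2,2]
E
python3 - <<'E'
from h import *
np.set_printoptions(precision=4,suppress=True)
S=lambda u,v:(300+u/4,170+v/4)
for k,p in dict(FR=(175,320),RR=(530,245),RL=(350,30),FL=(60,85)).items(): print(k,plane("side",S(*p),.19))
for p in [(168,243),(200,237),(215,272),(185,280)]: print("gap",plane("side",S(*p),.19))
C=lambda u,v:(205+u/2.75,140+v/2.75)
for k,p in dict(RR=(22,262),RL=(213,420),FL=(422,297)).items(): print("sc",k,plane("scene",C(*p),.19))
T=lambda u,v:(280+(u-560)/3,340+v/3)
for p in [(663,55),(783,53),(797,160),(667,162)]: print("stand",plane("side",T(*p),.105))
print("handle",plane("side",T(731,33),.171),plane("scene",C(162,38),.171))
E
```

```text
FR [ 0.5546 -0.1011  0.19  ]
RR [ 0.7497 -0.1012  0.19  ]
RL [0.7458 0.1116 0.19  ]
FL [0.5627 0.1071 0.19  ]
gap [ 0.572  -0.0445  0.19  ]
gap [ 0.5894 -0.0448  0.19  ]
gap [ 0.5866 -0.0731  0.19  ]
gap [ 0.5699 -0.0744  0.19  ]
sc RR [ 0.757  -0.0867  0.19  ]
sc RL [0.7532 0.1228 0.19  ]
sc FL [0.5706 0.1289 0.19  ]
stand [ 0.4424 -0.2656  0.105 ]
stand [ 0.5098 -0.2857  0.105 ]
stand [ 0.4914 -0.3536  0.105 ]
stand [ 0.423 -0.333  0.105]
handle [ 0.4666 -0.3078  0.171 ] [ 0.4667 -0.3024  0.171 ]
```

View pics/wrist0.png

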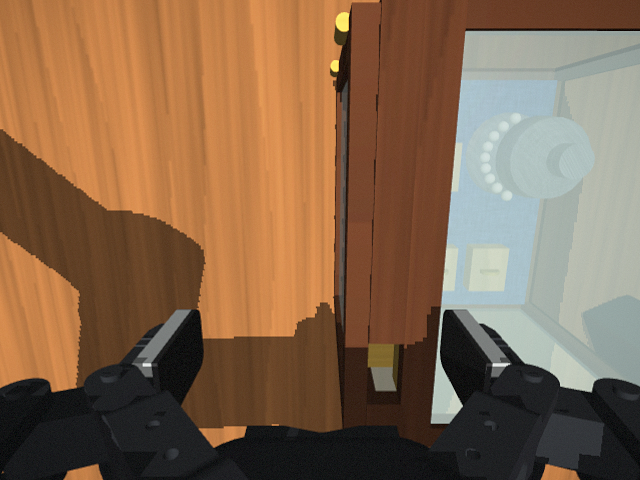

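The wrist view shows the door top as a strip at columns 345–380, the seam between door and rail, and the gap mouth at about (368–401, 343–403). The tongue is visible at (383,379) and the hinge knuckles at (343,22).

Run:
```python
from h import *
np.set_printoptions(precision=4,suppress=True)
im=cv2.imread("pics/wrist0.png")
g=im[300:440,320:460]; cv2.imwrite("pics/crop3.png",cv2.resize(cv2.convertScaleAbs(g,alpha=1.8,beta=20),None,fx=4.2,fy=4.2,interpolation=cv2.INTER_CUBIC))
for k,p in dict(doorfrontA=(351,5),doorfrontB=(345,345),seamA=(380,5),seamB=(371,345),railbackA=(465,30),railbackB=(431,422),g1=(368,343),g2=(401,345),g3=(401,403),g4=(368,403),tongue=(383,368),hinge=(343,22)).items():
    print(k,plane("wrist",p,.162 if k=='tongue' else .19))
```

```text
doorfrontA [0.5619 0.1187 0.19  ]
doorfrontB [ 0.5617 -0.0356  0.19  ]
seamA [0.5737 0.1187 0.19  ]
seamB [ 0.575  -0.0356  0.19  ]
railbackA [0.6092 0.1095 0.19  ]
railbackB [ 0.6089 -0.0821  0.19  ]
g1 [ 0.5734 -0.0345  0.19  ]
g2 [ 0.5903 -0.0356  0.19  ]
g3 [ 0.5921 -0.0701  0.19  ]
g4 [ 0.5745 -0.0701  0.19  ]
tongue [ 0.5865 -0.0667  0.162 ]
hinge [0.5587 0.1125 0.19  ]
```

View pics/crop3.png

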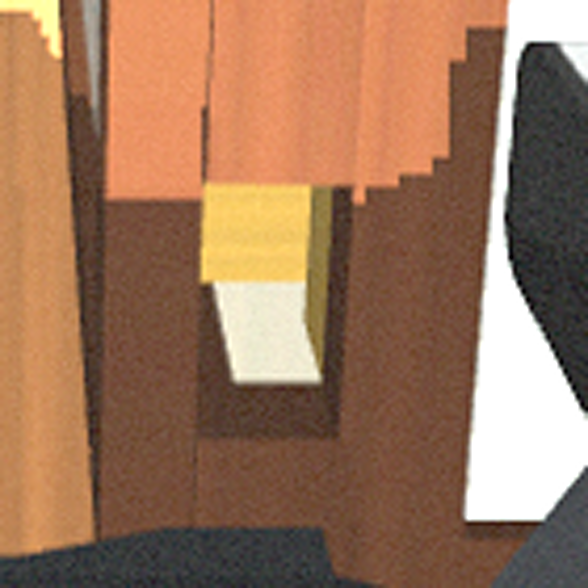

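```bash
python3 -m jog '{"xyz": [[-4.2,-0.9,-1.5],[-4.2,-0.9,-1.5],[-4.2,-0.9,-1.5],[-4.2,-0.9,-1.5],[-4.2,-0.9,-1]],"dr":[[0,0,0],[0,0,0],[0,0,0],[0,0,0],[0,0,0]],"gripper":[1,1,1,1,1]}'
python3 -m jog '{"xyz": [[-4.2,-0.9,0],[-4.2,-0.9,0],[-4.2,-0.9,0],[-4.2,-0.9,0],[0,0,0]],"dr":[[0,0,0],[0,0,0],[0,0,0],[0,0,0],[0,0,0]],"gripper":[1,1,1,1,1]}'
python3 -m jog '{"xyz": [[0,0,0],[0,0,0]],"dr":[[0,0,0],[0,0,0]],"gripper":[1,1]}'
python3 - <<'E'
from h import *
c=imaging.calibration("wrist"); im=imaging.get_image("wrist")[:,:,::-1].copy()
cv2.imwrite("pics/wrist1.png",im); np.savez("w1.npz",**c)
E
```

```text
clock: 0.65
eef_pos: [0.5044, -0.2116, 0.3023]
orientation: [180.0, 0.0, 90.0]
force: [1.4, 0.1, 0.2]
gripper_width: 0.0852
grasp_force: 0.0
clock: 1.15
eef_pos: [0.4673, -0.3824, 0.2997]
orientation: [-179.9, -0.0, 89.7]
force: [0.2, 0.8, -0.9]
gripper_width: 0.0854
grasp_force: 0.0
clock: 1.35
eef_pos: [0.4693, -0.3771, 0.3014]
orientation: [-180.0, -0.0, 90.1]
force: [-0.1, -0.8, 0.1]
gripper_width: 0.0857
grasp_force: 0.0
```

View pics/wrist1.png

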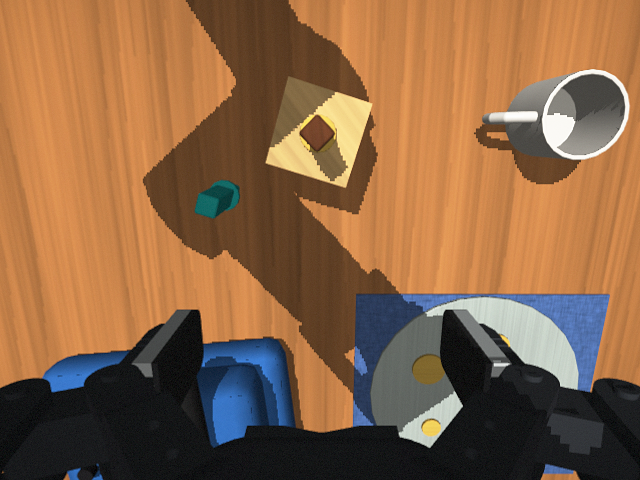

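The wrist view shows the stand top with corners (289,77), (372,102), (346,187) and (265,163), the pin handle's top at (318,133), the turquoise look-alike at (218,198) and the mug at (570,115).

Run:
```python
from h import *
np.set_printoptions(precision=4,suppress=True)
C=dict(np.load("w1.npz")); im=cv2.imread("pics/wrist1.png")
P=[plane("w",p,.105,C) for p in [(289,77),(372,102),(346,187),(265,163)]]
print(*P,np.mean(P,0)); 
for i in range(4):
    d=P[(i+1)%4]-P[i]; print(np.linalg.norm(d),np.degrees(np.arctan2(d[1],d[0])))
sub=im[105:160,295:345].astype(int); 
m=((sub[:,:,2]>70)&(sub[:,:,2]<130)&(sub[:,:,1]<sub[:,:,2]*.55)).astype(np.uint8)
m=cv2.morphologyEx(m,cv2.MORPH_OPEN,np.ones((3,3)))
c=max(cv2.findContours(m,0,2)[0],key=cv2.contourArea)+[295,105]
r=cv2.minAreaRect(c); b=cv2.boxPoints(r); print(r)
Q=[plane("w",p,.171,C) for p in b]; print(*Q,np.mean(Q,0))
for i in range(4):
    d=Q[(i+1)%4]-Q[i]; print(np.linalg.norm(d),np.degrees(np.arctan2(d[1],d[0])))
```

```text
[ 0.4437 -0.2652  0.105 ] [ 0.5096 -0.2838  0.105 ] [ 0.49   -0.3514  0.105 ] [ 0.4223 -0.3315  0.105 ] [ 0.4664 -0.308   0.105 ]
0.06847334853054535 -15.74025743578977
0.07046198097087326 -106.2271495627872
0.07051489927088375 163.59742808992002
0.06969418612977457 72.09248434186162Traceback (most recent call last):
  File "<stdin>", line 11, in <module>
ValueError: max() iterable argument is empty
```

Run:
```python
from h import *
np.set_printoptions(precision=4,suppress=True)
C=dict(np.load("w1.npz")); im=cv2.imread("pics/wrist1.png")
sub=im[105:160,295:345].astype(int); print(im[133,318],im[133,310],im[145,316])
d=np.abs(sub-im[131:136,316:321].reshape(-1,3).mean(0)).max(2)
m=(d<22).astype(np.uint8)
c=max(cv2.findContours(m,0,2)[0],key=cv2.contourArea)+[295,105]
r=cv2.minAreaRect(c); b=cv2.boxPoints(r); print(r,cv2.contourArea(c))
Q=[plane("w",p,.171,C) for p in b]; print(np.mean(Q,0))
for i in range(4):
    d=Q[(i+1)%4]-Q[i]; print(np.linalg.norm(d),np.degrees(np.arctan2(d[1],d[0])))
```

```text
[ 42  70 117] [ 42  68 117] [ 44  68 110]
((316.1257019042969, 132.35231018066406), (25.444164276123047, 26.857730865478516), 46.7357063293457) 592.5
[ 0.4657 -0.3076  0.171 ]
0.017234891559542644 41.68973117731569
0.01623287121741577 -45.37427525085069
0.0174347225831741 -137.66816786278162
0.016419142022407785 133.89818902566714
```

```bash
python3 -m jog '{"xyz": [[3.5,-0.12,0],[3.5,-0.13,0],[0,0,0],[0,0,0],[0,0,0]],"dr":[[0,0,0],[0,0,0],[0,0,0.14],[0,0,0.14],[0,0,0.14]],"gripper":[1,1,1,1,1]}'
python3 -m jog '{"xyz": [[0,0,0],[0,0,0],[0,0,0],[0,0,0],[0,0,0]],"dr":[[0,0,0.14],[0,0,0.14],[0,0,0.12],[0,0,0],[0,0,0]],"gripper":[1,1,0.7,0.7,0.7]}'
python3 - <<'E'
from h import *
np.set_printoptions(precision=4,suppress=True)
print(arm.get_obs()["q"])
C=dict(np.load("w1.npz"))
print(plane("w",(232,190),.06,C),plane("w",(210,205),.126,C))
print(plane("side",(293,437),.06),plane("side",(293,413),.126))
E
```

```text
clock: 1.9
eef_pos: [0.4668, -0.3064, 0.3019]
orientation: [180.0, 0.0, 65.7]
force: [0.4, -0.4, 1.0]
gripper_width: 0.0858
grasp_force: 0.0
clock: 2.4
eef_pos: [0.4667, -0.3072, 0.3016]
orientation: [180.0, -0.0, 43.3]
force: [-0.0, -0.1, 0.9]
gripper_width: 0.0602
grasp_force: 0.0
[-45.4992  20.5042  64.8251   0.004   94.6537   1.2344]
[ 0.3835 -0.3598  0.06  ] [ 0.3799 -0.3632  0.126 ]
[ 0.3726 -0.3705  0.06  ] [ 0.3755 -0.3658  0.126 ]
```

```bash
python3 -m jog '{"xyz": [[0,0,4],[0,0,4],[0,0,4],[0,0,3.5],[0,0,2]],"dr":[[0,0,0],[0,0,0],[0,0,0],[0,0,0],[0,0,0]],"gripper":[0.7,0.7,0.7,0.7,0.7]}'
python3 -m jog '{"xyz": [[0,0,0],[0,0,0],[0,0,0],[0,0,0],[0,0,0]],"dr":[[0,0,0],[0,0,0],[0,0,0],[0,0,0],[0,0,0]],"gripper":[0.7,0,0,0,0]}' 60
python3 -m jog '{"xyz": [[0,0,0],[0,0,0],[0,0,0]],"dr":[[0,0,0],[0,0,0],[0,0,0]],"gripper":[0,0,0]}'
```

```text
clock: 2.9
eef_pos: [0.4658, -0.3069, 0.1237]
orientation: [-179.8, 0.0, 43.2]
force: [-0.1, -1.8, 0.9]
gripper_width: 0.0601
grasp_force: 0.0
clock: 3.4
eef_pos: [0.467, -0.3084, 0.1278]
orientation: [179.8, -0.0, 43.0]
force: [0.2, 0.6, 6.1]
gripper_width: 0.0173
grasp_force: 58.7
clock: 3.7
eef_pos: [0.467, -0.3084, 0.1278]
orientation: [179.8, -0.0, 43.0]
force: [-0.2, 1.5, 6.4]
gripper_width: 0.0175
grasp_force: 58.7
```

```bash
python3 -m jog '{"xyz": [[0,0,-2],[0,0,-4],[0,0,-5],[0,0,-5],[0,0,-3]],"dr":[[0,0,0],[0,0,0],[0,0,0],[0,0,0],[0,0,0]],"gripper":[0,0,0,0,0]}'
python3 -m jog '{"xyz": [[0,0,-2.3],[0,0,0],[0,0,0],[0,0,0]],"dr":[[0,0,0],[0,0,0],[0,0,0],[0,0,0]],"gripper":[0,0,0,0]}'
python3 - <<'E'
from h import *
np.set_printoptions(precision=4,suppress=True)
o=arm.get_obs();print(o["force"],o["eef_pos"])
P=o["eef_pos"]
ims=[]
for n in ["side","scene"]:
    im=imaging.get_image(n)[:,:,::-1].copy(); cv2.imwrite(f"pics/{n}2.png",im)
    f=proj(n,P-[0,0,.023]); print(n,"flange",f,"52",proj(n,P-[0,0,.075]),"92",proj(n,P-[0,0,.115]))
    u,v=f.astype(int); s=im[v-30:v+70,u-50:u+50]
    ims.append(cv2.resize(s,(400,400),interpolation=cv2.INTER_CUBIC)); print(u-50,v-30)
cv2.imwrite("pics/crop4.png",np.hstack(ims))
E
```

```text
clock: 4.2
eef_pos: [0.4666, -0.3081, 0.3208]
orientation: [179.7, -0.0, 43.0]
force: [0.8, -0.3, -2.6]
gripper_width: 0.0172
grasp_force: 58.7
clock: 4.6
eef_pos: [0.4662, -0.3077, 0.3376]
orientation: [-179.8, 0.0, 43.0]
force: [-0.3, -0.0, -0.7]
gripper_width: 0.0172
grasp_force: 58.8
[-0.3237 -0.0123 -0.6574] [ 0.4662 -0.3077  0.3376]
side flange [340.6773 289.2366] 52 [339.1276 313.5247] 92 [338.0302 330.6559]
290 259
scene flange [259.2663  99.4509] 52 [260.6171 119.8501] 92 [261.6026 134.7298]
209 69
```

View pics/crop4.png

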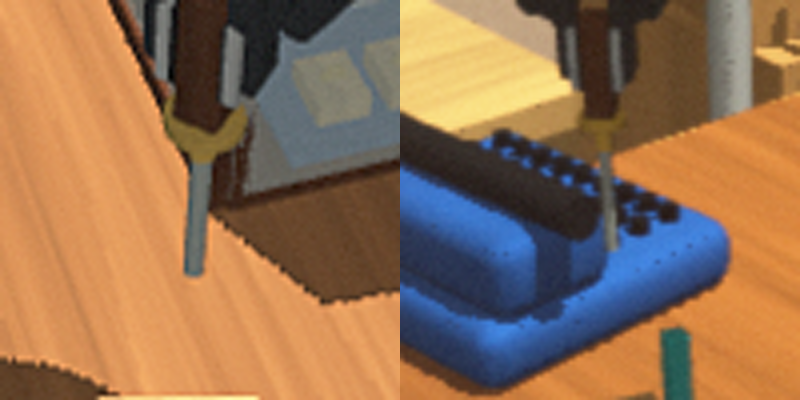

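```bash
python3 -m jog '{"xyz": [[3.7,-1.52,0],[3.7,-1.52,0],[3.7,-1.52,0],[3.7,-1.52,0],[3.7,-1.52,0]],"dr":[[0,0,0],[0,0,0],[0,0,0],[0,0,0],[0,0,0]],"gripper":[0,0,0,0,0]}'
python3 -m jog '{"xyz": [[3.7,-1.52,1],[3.7,-1.53,1],[0,0,0],[0,0,0],[0,0,0]],"dr":[[0,0,0],[0,0,0],[0,0,0],[0,0,0],[0,0,0]],"gripper":[0,0,0,0,0]}'
python3 -m jog '{"xyz": [[0,0,0],[0,0,0]],"dr":[[0,0,0],[0,0,0]],"gripper":[0,0]}'
python3 - <<'E'
from h import *
np.set_printoptions(precision=4,suppress=True)
o=arm.get_obs();P=o["eef_pos"];print(o["force"],P,o["orientation"])
C=imaging.calibration("wrist"); np.savez("w3.npz",**C)
w=imaging.get_image("wrist")[:,:,::-1].copy();s=imaging.get_image("side")[:,:,::-1].copy()
cv2.imwrite("pics/wrist3.png",w);cv2.imwrite("pics/side3.png",s)
tip=P-[0,0,.105]
for n,c in [("side",None),("wrist",C)]: print(n,"tip",proj(n,tip,c),"gapW",proj(n,[.583,-.053,.19],c),"gapS",proj(n,[.5795,-.059,.19],c))
u,v=proj("side",[.583,-.053,.2]).astype(int); print(u-40,v-60)
a=cv2.resize(s[v-60:v+40,u-40:u+40],(320,400),interpolation=cv2.INTER_CUBIC)
u,v=proj("w",[.583,-.053,.19],C).astype(int); u0=max(0,u-60);v0=min(max(0,v-50),380);print(u0,v0)
b=cv2.resize(w[v0:v0+100,u0:u0+120],(480,400),interpolation=cv2.INTER_CUBIC)
cv2.imwrite("pics/crop5.png",np.hstack([a,b]))
E
```

```text
clock: 5.2
eef_pos: [0.5502, -0.1246, 0.3385]
orientation: [-179.9, 0.0, 43.0]
force: [1.1, 0.3, -1.0]
gripper_width: 0.0174
grasp_force: 58.8
clock: 5.7
eef_pos: [0.583, -0.0542, 0.3192]
orientation: [-180.0, 0.0, 43.0]
force: [-0.4, -0.3, -1.2]
gripper_width: 0.0172
grasp_force: 58.6
clock: 5.9
eef_pos: [0.583, -0.0543, 0.3196]
orientation: [180.0, -0.0, 42.9]
force: [-0.9, 0.2, -0.3]
gripper_width: 0.0174
grasp_force: 58.6
[-0.8966  0.2093 -0.2634] [ 0.583  -0.0543  0.3196] [179.9801  -0.0097  42.9333]
side tip [349.4178 223.2094] gapW [348.5105 232.2664] gapS [347.9589 234.3887]
wrist tip [320.9669 244.9112] gapW [319.5634 234.4306] gapS [322.4381 243.5944]
308 168
259 184
```

View pics/crop5.png

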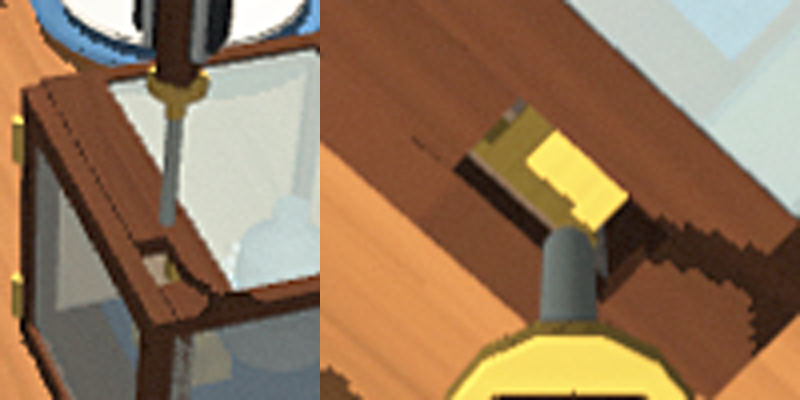

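The crop shows the rod tip over the gap, at side (349.7,224) and wrist (321,245). The gap centre is at wrist (319.3,233), which agrees with (0.583, -0.053) from the first view. I'll lower the rod slowly.

```bash
python3 -m jog '{"xyz": [[0,0,1.2],[0,0,0.5],[0,0,0.3],[0,0,0.3],[0,0,0.3]],"dr":[[0,0,0],[0,0,0],[0,0,0],[0,0,0],[0,0,0]],"gripper":[0,0,0,0,0]}'
python3 -m jog '{"xyz": [[0,0,0.4],[0,0,0.4],[0,0,0.4],[0,0,0],[0,0,0]],"dr":[[0,0,0],[0,0,0],[0,0,0],[0,0,0],[0,0,0]],"gripper":[0,0,0,0,0]}'
```

```text
clock: 6.5
eef_pos: [0.5833, -0.0535, 0.2934]
orientation: [180.0, -0.0, 43.0]
force: [0.4, -0.1, -1.9]
gripper_width: 0.0172
grasp_force: 58.7
clock: 7.0
eef_pos: [0.5832, -0.0534, 0.2813]
orientation: [180.0, -0.0, 43.0]
force: [0.6, 0.2, -0.2]
gripper_width: 0.0174
grasp_force: 58.7
```

```bash
for i in 1 2 3; do :; done
python3 -m jog '{"xyz": [[0,0,0.3],[0,0,0.3],[0,0,0.2],[0,0,0],[0,0,0]],"dr":[[0,0,0],[0,0,0],[0,0,0],[0,0,0],[0,0,0]],"gripper":[0,0,0,0,0]}'
python3 -m jog '{"xyz": [[0,0,0.2],[0,0,0],[0,0,0]],"dr":[[0,0,0],[0,0,0],[0,0,0]],"gripper":[0,0,0]}'
python3 -m jog '{"xyz": [[0,0,0.2],[0,0,0],[0,0,0]],"dr":[[0,0,0],[0,0,0],[0,0,0]],"gripper":[0,0,0]}'
```

```text
clock: 7.5
eef_pos: [0.5832, -0.0534, 0.2733]
orientation: [-180.0, 0.0, 43.0]
force: [-0.4, 0.3, -0.5]
gripper_width: 0.0175
grasp_force: 58.7
clock: 7.8
eef_pos: [0.5832, -0.0534, 0.2713]
orientation: [-180.0, 0.0, 43.0]
force: [-0.5, -0.3, -0.6]
gripper_width: 0.0169
grasp_force: 58.7
clock: 8.1
eef_pos: [0.5832, -0.0535, 0.2693]
orientation: [-180.0, 0.0, 43.0]
force: [-0.2, -0.3, -1.4]
gripper_width: 0.017
grasp_force: 58.7
```

```bash
python3 -m jog '{"xyz": [[0,0,0.1],[0,0,0],[0,0,0]],"dr":[[0,0,0],[0,0,0],[0,0,0]],"gripper":[0,0,0]}'
python3 -m jog '{"xyz": [[0,0,0.1],[0,0,0],[0,0,0]],"dr":[[0,0,0],[0,0,0],[0,0,0]],"gripper":[0,0,0]}'
python3 -m jog '{"xyz": [[0,0,0.1],[0,0,0],[0,0,0]],"dr":[[0,0,0],[0,0,0],[0,0,0]],"gripper":[0,0,0]}'
python3 -m jog '{"xyz": [[0,0,0.1],[0,0,0],[0,0,0]],"dr":[[0,0,0],[0,0,0],[0,0,0]],"gripper":[0,0,0]}'
```

```text
clock: 8.4
eef_pos: [0.5832, -0.0534, 0.2683]
orientation: [-180.0, 0.0, 43.0]
force: [-0.2, -0.1, -1.0]
gripper_width: 0.0172
grasp_force: 58.7
clock: 8.7
eef_pos: [0.5832, -0.0534, 0.2673]
orientation: [-180.0, -0.0, 43.0]
force: [-0.0, 0.8, -1.6]
gripper_width: 0.0176
grasp_force: 58.7
clock: 9.0
eef_pos: [0.5832, -0.0534, 0.2663]
orientation: [-180.0, 0.0, 43.0]
force: [-0.2, 0.1, -1.0]
gripper_width: 0.0171
grasp_force: 58.7
clock: 9.3
eef_pos: [0.5832, -0.0534, 0.2653]
orientation: [-180.0, 0.0, 43.0]
force: [-0.3, -0.1, -1.1]
gripper_width: 0.0171
grasp_force: 58.7
```

```bash
python3 -m jog '{"xyz": [[0,0,0.1],[0,0,0],[0,0,0]],"dr":[[0,0,0],[0,0,0],[0,0,0]],"gripper":[0,0,0]}'
python3 -m jog '{"xyz": [[0,0,0.1],[0,0,0],[0,0,0]],"dr":[[0,0,0],[0,0,0],[0,0,0]],"gripper":[0,0,0]}'
python3 -m jog '{"xyz": [[0,0,0.1],[0,0,0],[0,0,0]],"dr":[[0,0,0],[0,0,0],[0,0,0]],"gripper":[0,0,0]}'
python3 -m jog '{"xyz": [[0,0,0.1],[0,0,0],[0,0,0]],"dr":[[0,0,0],[0,0,0],[0,0,0]],"gripper":[0,0,0]}'
```

```text
clock: 9.6
eef_pos: [0.5833, -0.0535, 0.2647]
orientation: [180.0, -0.0, 43.0]
force: [-0.4, -0.5, 1.7]
gripper_width: 0.0173
grasp_force: 59.1
clock: 9.9
eef_pos: [0.5833, -0.0535, 0.2635]
orientation: [180.0, -0.0, 43.0]
force: [0.1, 0.3, 2.4]
gripper_width: 0.0172
grasp_force: 59.1
clock: 10.2
eef_pos: [0.5832, -0.0535, 0.2624]
orientation: [180.0, -0.0, 43.0]
force: [-0.0, -0.4, 3.7]
gripper_width: 0.0173
grasp_force: 59.3
clock: 10.5
eef_pos: [0.5833, -0.0535, 0.2614]
orientation: [180.0, -0.0, 43.0]
force: [0.4, -0.7, 3.6]
gripper_width: 0.0171
grasp_force: 59.5
```

Contact is felt at TCP z ≈ 0.2647, and the spring rate matches what was given. I'll press to about 9 mm.

```bash
python3 -m jog '{"xyz": [[0,0,0.2],[0,0,0.2],[0,0,0],[0,0,0]],"dr":[[0,0,0],[0,0,0],[0,0,0],[0,0,0]],"gripper":[0,0,0,0]}'
python3 -m jog '{"xyz": [[0,0,0.1],[0,0,0.08],[0,0,0],[0,0,0]],"dr":[[0,0,0],[0,0,0],[0,0,0],[0,0,0]],"gripper":[0,0,0,0]}'
```

```text
clock: 10.9
eef_pos: [0.5833, -0.0535, 0.2575]
orientation: [180.0, -0.0, 43.0]
force: [-0.1, -0.3, 5.3]
gripper_width: 0.0171
grasp_force: 59.8
clock: 11.3
eef_pos: [0.5833, -0.0535, 0.2558]
orientation: [180.0, -0.0, 43.0]
force: [-0.1, 0.0, 5.7]
gripper_width: 0.017
grasp_force: 59.8
```

Run:
```python
import numpy as np
a=np.radians(43);prev=np.array([.0213,-.1655]);tot=np.zeros(2)
th=[0,0]+list(np.arange(1.2,12.1,1.2))+list(np.arange(15,58,3))
for i,t in enumerate(th):
    t=np.radians(t); p=np.array([.016*np.cos(t)-.1655*np.sin(t),-.016*np.sin(t)-.1655*np.cos(t)])
    if i==0:p[0]=.0187
    d=100*(p-prev);prev=p
    w=np.round([.731*d[0]+.682*d[1],.682*d[0]-.731*d[1]],2);print(round(np.degrees(t),1),w,np.round(p+[.562,.112],4))
```

```text
0.0 [-0.19 -0.18] [ 0.5807 -0.0535]
0.0 [-0.2  -0.18] [ 0.578  -0.0535]
1.2 [-0.27 -0.21] [ 0.5745 -0.0538]
2.4 [-0.27 -0.22] [ 0.5711 -0.054 ]
3.6 [-0.26 -0.23] [ 0.5676 -0.0542]
4.8 [-0.26 -0.23] [ 0.5641 -0.0543]
6.0 [-0.26 -0.24] [ 0.5606 -0.0543]
7.2 [-0.25 -0.24] [ 0.5571 -0.0542]
8.4 [-0.24 -0.25] [ 0.5537 -0.0541]
9.6 [-0.24 -0.25] [ 0.5502 -0.0539]
10.8 [-0.23 -0.26] [ 0.5467 -0.0536]
12.0 [-0.23 -0.26] [ 0.5432 -0.0532]
15.0 [-0.55 -0.68] [ 0.5346 -0.052 ]
18.0 [-0.51 -0.7 ] [ 0.5261 -0.0503]
21.0 [-0.47 -0.73] [ 0.5176 -0.0482]
24.0 [-0.44 -0.75] [ 0.5093 -0.0457]
27.0 [-0.4  -0.78] [ 0.5011 -0.0427]
30.0 [-0.35 -0.79] [ 0.4931 -0.0393]
33.0 [-0.31 -0.81] [ 0.4853 -0.0355]
36.0 [-0.27 -0.83] [ 0.4777 -0.0313]
39.0 [-0.23 -0.84] [ 0.4703 -0.0267]
42.0 [-0.18 -0.85] [ 0.4631 -0.0217]
45.0 [-0.14 -0.86] [ 0.4563 -0.0163]
48.0 [-0.09 -0.87] [ 0.4497 -0.0106]
51.0 [-0.05 -0.87] [ 0.4435 -0.0046]
54.0 [-0.   -0.87] [0.4375 0.0018]
57.0 [ 0.05 -0.87] [0.4319 0.0084]
```

```bash
python3 -m jog '{"xyz": [[-0.19,-0.18,0],[-0.2,-0.18,0],[-0.27,-0.21,0],[0,0,0]],"dr":[[0,0,0],[0,0,0],[0,0,0],[0,0,0]],"gripper":[0,0,0,0]}'
python3 -m jog '{"xyz": [[-0.27,-0.22,0],[0,0,0]],"dr":[[0,0,0],[0,0,0]],"gripper":[0,0]}'
```

```text
clock: 11.7
eef_pos: [0.5744, -0.054, 0.256]
orientation: [179.9, -0.0, 43.0]
force: [-0.9, -0.2, 6.3]
gripper_width: 0.0169
grasp_force: 59.7
clock: 11.9
eef_pos: [0.571, -0.0542, 0.256]
orientation: [179.9, -0.0, 43.0]
force: [0.3, -1.7, 6.4]
gripper_width: 0.0173
grasp_force: 59.7
```

```bash
python3 -m jog '{"xyz": [[-0.26,-0.23,0],[0,0,0]],"dr":[[0,0,0],[0,0,0]],"gripper":[0,0]}'
python3 -m jog '{"xyz": [[-0.26,-0.23,0],[-0.26,-0.24,0],[-0.25,-0.24,0],[0,0,0]],"dr":[[0,0,0],[0,0,0],[0,0,0],[0,0,0]],"gripper":[0,0,0,0]}'
python3 -m jog '{"xyz": [[-0.24,-0.25,0],[-0.24,-0.25,0],[-0.23,-0.26,0],[-0.23,-0.26,0],[0,0,0]],"dr":[[0,0,0],[0,0,0],[0,0,0],[0,0,0],[0,0,0]],"gripper":[0,0,0,0,0]}'
```

```text
clock: 12.1
eef_pos: [0.5675, -0.0543, 0.256]
orientation: [179.9, -0.0, 43.0]
force: [-0.6, -0.3, 6.5]
gripper_width: 0.0176
grasp_force: 59.7
clock: 12.5
eef_pos: [0.5569, -0.0543, 0.256]
orientation: [180.0, -0.0, 43.0]
force: [0.8, -1.0, 5.9]
gripper_width: 0.017
grasp_force: 59.7
clock: 13.0
eef_pos: [0.5431, -0.0532, 0.2559]
orientation: [180.0, -0.0, 43.0]
force: [0.3, 0.0, 6.2]
gripper_width: 0.0172
grasp_force: 59.7
```

```bash
python3 -m jog '{"xyz": [[-0.55,-0.68,0],[-0.51,-0.7,0],[-0.47,-0.73,0],[-0.44,-0.75,0],[-0.4,-0.78,0]],"dr":[[0,0,0],[0,0,0],[0,0,0],[0,0,0],[0,0,0]],"gripper":[0,0,0,0,0]}'
python3 -m jog '{"xyz": [[-0.35,-0.79,0],[-0.31,-0.81,0],[-0.27,-0.83,0],[-0.23,-0.84,0],[-0.18,-0.85,0]],"dr":[[0,0,0],[0,0,0],[0,0,0],[0,0,0],[0,0,0]],"gripper":[0,0,0,0,0]}'
python3 -m jog '{"xyz": [[-0.14,-0.86,0],[-0.09,-0.87,0],[-0.05,-0.87,0],[0,-0.87,0],[0.04,-0.7,0]],"dr":[[0,0,0],[0,0,0],[0,0,0],[0,0,0],[0,0,0]],"gripper":[0,0,0,0,0]}'
python3 -m jog '{"xyz": [[0,0,0],[0,0,0]],"dr":[[0,0,0],[0,0,0]],"gripper":[0,0]}'
```

```text
clock: 13.5
eef_pos: [0.501, -0.0427, 0.2559]
orientation: [179.9, -0.0, 43.0]
force: [0.8, -0.0, 6.5]
gripper_width: 0.0174
grasp_force: 59.7
clock: 14.0
eef_pos: [0.4631, -0.0216, 0.2559]
orientation: [179.9, -0.0, 43.0]
force: [0.5, -0.4, 5.6]
gripper_width: 0.0171
grasp_force: 59.7
clock: 14.5
eef_pos: [0.4328, 0.0073, 0.2558]
orientation: [180.0, -0.0, 43.0]
force: [0.7, -1.0, 5.7]
gripper_width: 0.0172
grasp_force: 59.7
clock: 14.7
eef_pos: [0.4329, 0.0074, 0.2558]
orientation: [180.0, -0.0, 43.0]
force: [-0.6, 0.7, 6.5]
gripper_width: 0.0173
grasp_force: 59.8
```

```bash
python3 -m jog '{"xyz": [[0,0,-0.3],[0,0,-1],[0,0,-2.5],[0,0,-2.5],[0,0,-2.1]],"dr":[[0,0,0],[0,0,0],[0,0,0],[0,0,0],[0,0,0]],"gripper":[0,0,0,0,0]}'
python3 -m jog '{"xyz": [[-2,2.7,0],[-2.6,3.5,0],[-2.6,3.5,0],[-2.6,3.5,0],[-2.6,3.5,0]],"dr":[[0,0,0],[0,0,0],[0,0,0],[0,0,0],[0,0,0]],"gripper":[0,0,0,0,0]}'
python3 -m jog '{"xyz": [[-2.6,3.5,0],[-2.6,3.5,0],[-1.45,1.71,0],[0,0,0],[0,0,0]],"dr":[[0,0,0],[0,0,0],[0,0,0],[0,0,0],[0,0,0]],"gripper":[0,0,0,0,0]}'
python3 -m jog '{"xyz": [[0,0,0],[0,0,0]],"dr":[[0,0,0],[0,0,0]],"gripper":[0,0]}'
python3 - <<'E'
from h import *
np.set_printoptions(precision=4,suppress=True)
o=arm.get_obs();P=o["eef_pos"];print(P,o["orientation"],o["q"],(np.array([.467,-.3084])-P[:2]))
s=imaging.get_image("side")[:,:,::-1].copy();cv2.imwrite("pics/side4.png",s)
E
```

```text
clock: 15.2
eef_pos: [0.4326, 0.0073, 0.3406]
orientation: [-180.0, 0.0, 43.0]
force: [0.4, 0.5, -0.7]
gripper_width: 0.0174
grasp_force: 58.7
clock: 15.7
eef_pos: [0.4558, -0.2011, 0.3393]
orientation: [-179.9, 0.0, 43.0]
force: [0.3, -0.9, -0.6]
gripper_width: 0.0173
grasp_force: 58.8
clock: 16.2
eef_pos: [0.4668, -0.3083, 0.339]
orientation: [-179.9, -0.0, 43.0]
force: [-0.1, 1.0, -0.7]
gripper_width: 0.0171
grasp_force: 58.9
clock: 16.4
eef_pos: [0.4671, -0.3074, 0.3399]
orientation: [180.0, -0.0, 43.1]
force: [-0.7, 0.1, -0.8]
gripper_width: 0.0172
grasp_force: 58.9
[ 0.4671 -0.3074  0.3399] [179.9884  -0.0045  43.0924] [-45.4848  19.9196  59.627    0.0043 100.4417   1.4236] [-0.0001 -0.001 ]
```

View pics/side4.png

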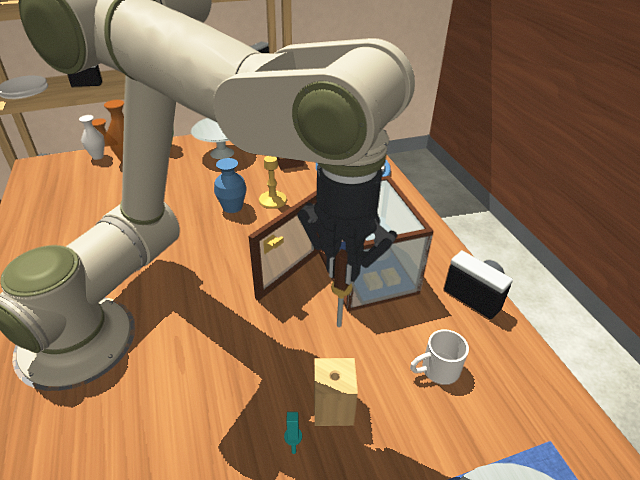

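The door stands wide open and the empty hole is visible at (335,376). I'm returning to the pose the pin was taken from.

```bash
python3 -m jog '{"xyz": [[-0.07,0.07,3],[0,0,4],[0,0,3],[0,0,1.5],[0,0,0]],"dr":[[0,0,0],[0,0,0],[0,0,0],[0,0,0],[0,0,0]],"gripper":[0,0,0,0,0]}'
python3 -m jog '{"xyz": [[0,0,0],[0,0,0.5],[0,0,0.5],[0,0,0.5],[0,0,0]],"dr":[[0,0,0],[0,0,0],[0,0,0],[0,0,0],[0,0,0]],"gripper":[0,0,0,0,0]}'
```

```text
clock: 16.95
eef_pos: [0.4665, -0.3084, 0.2227]
orientation: [-179.8, 0.0, 43.1]
force: [-0.6, 0.7, -0.2]
gripper_width: 0.0173
grasp_force: 58.9
clock: 17.45
eef_pos: [0.4668, -0.3094, 0.2089]
orientation: [-179.9, 0.0, 43.0]
force: [0.1, 0.7, -1.8]
gripper_width: 0.0173
grasp_force: 58.9
```

```bash
python3 -m jog '{"xyz": [[0.07,-0.07,0],[0,0,0.5],[0,0,0.5],[0,0,0.5],[0,0,0]],"dr":[[0,0,0],[0,0,0],[0,0,0],[0,0,0],[0,0,0]],"gripper":[0,0,0,0,0]}'
python3 -m jog '{"xyz": [[0,0,0.8],[0,0,1],[0,0,1],[0,0,1],[0,0,0]],"dr":[[0,0,0],[0,0,0],[0,0,0],[0,0,0],[0,0,0]],"gripper":[0,0,0,0,0]}'
```

```text
clock: 17.95
eef_pos: [0.4668, -0.3083, 0.1936]
orientation: [-179.9, 0.0, 43.0]
force: [0.1, 0.1, -1.4]
gripper_width: 0.0175
grasp_force: 58.9
clock: 18.45
eef_pos: [0.4665, -0.3081, 0.1547]
orientation: [-179.8, 0.0, 43.0]
force: [-0.3, 0.2, -0.2]
gripper_width: 0.017
grasp_force: 58.9
```

```bash
python3 -m jog '{"xyz": [[0,0,0.5],[0,0,0.5],[0,0,0.5],[0,0,0.4],[0,0,0]],"dr":[[0,0,0],[0,0,0],[0,0,0],[0,0,0],[0,0,0]],"gripper":[0,0,0,0,0]}'
python3 -m jog '{"xyz": [[0,0,0.3],[0,0,0.2],[0,0,0.1],[0,0,0],[0,0,0]],"dr":[[0,0,0],[0,0,0],[0,0,0],[0,0,0],[0,0,0]],"gripper":[0,0,0,0,0]}'
```

```text
clock: 18.95
eef_pos: [0.4669, -0.3084, 0.1369]
orientation: [-179.9, 0.0, 43.0]
force: [-0.9, 0.3, -1.2]
gripper_width: 0.0174
grasp_force: 58.9
clock: 19.45
eef_pos: [0.4671, -0.3086, 0.1316]
orientation: [180.0, 0.0, 43.0]
force: [1.1, -0.9, -0.6]
gripper_width: 0.0173
grasp_force: 58.9
```

```bash
python3 -m jog '{"xyz": [[0,0,0.2],[0,0,0],[0,0,0]],"dr":[[0,0,0],[0,0,0],[0,0,0]],"gripper":[0,0,0]}'
python3 -m jog '{"xyz": [[0,0,0.1],[0,0,0],[0,0,0]],"dr":[[0,0,0],[0,0,0],[0,0,0]],"gripper":[0,0,0]}'
python3 -m jog '{"xyz": [[0,0,0.1],[0,0,0],[0,0,0]],"dr":[[0,0,0],[0,0,0],[0,0,0]],"gripper":[0,0,0]}'
```

```text
clock: 19.75
eef_pos: [0.467, -0.3086, 0.1295]
orientation: [-180.0, 0.0, 43.0]
force: [0.4, 0.1, -0.7]
gripper_width: 0.0172
grasp_force: 58.9
clock: 20.05
eef_pos: [0.467, -0.3086, 0.1285]
orientation: [-180.0, 0.0, 43.0]
force: [-0.5, -0.5, -1.1]
gripper_width: 0.0172
grasp_force: 58.9
clock: 20.35
eef_pos: [0.4671, -0.3086, 0.1278]
orientation: [180.0, -0.0, 43.0]
force: [0.1, 1.3, 2.7]
gripper_width: 0.0175
grasp_force: 59.3
```

The flange has seated (force rises at z 0.1278, same as at the grasp). I'll let go and back up.

```bash
python3 -m jog '{"xyz": [[0,0,0],[0,0,0],[0,0,0],[0,0,0],[0,0,0]],"dr":[[0,0,0],[0,0,0],[0,0,0],[0,0,0],[0,0,0]],"gripper":[0.4,0.7,0.7,0.7,0.7]}'
python3 -m jog '{"xyz": [[0,0,-1],[0,0,-2.5],[0,0,-4],[0,0,-4],[0,0,-3]],"dr":[[0,0,0],[0,0,0],[0,0,0],[0,0,0],[0,0,0]],"gripper":[0.7,0.7,0.7,0.7,0.7]}'
python3 -m jog '{"xyz": [[-4,0,-2],[-4,0,0],[-2,0,0],[0,0,0],[0,0,0]],"dr":[[0,0,0],[0,0,0],[0,0,0],[0,0,0],[0,0,0]],"gripper":[0.7,0.7,0.7,0.7,0.7]}'
python3 - <<'E'
from h import *
np.set_printoptions(precision=3,suppress=True)
s=imaging.get_image("side")[:,:,::-1].copy();c=imaging.get_image("scene")[:,:,::-1].copy()
cv2.imwrite("pics/side5.png",s)
o=np.zeros((560,800,3),np.uint8)
o[:,:480]=cv2.resize(s[140:420,220:460],(480,560)); o[:,480:]=cv2.resize(c[130:410,210:370],(320,560))
cv2.imwrite("pics/crop6.png",o)
E
```

```text
clock: 20.85
eef_pos: [0.467, -0.3086, 0.1275]
orientation: [-180.0, 0.0, 43.0]
force: [-0.1, 0.1, -1.2]
gripper_width: 0.06
grasp_force: 0.0
clock: 21.35
eef_pos: [0.4671, -0.3086, 0.276]
orientation: [179.8, -0.0, 43.0]
force: [0.5, 0.0, -0.3]
gripper_width: 0.0597
grasp_force: 0.0
clock: 21.85
eef_pos: [0.3939, -0.3767, 0.2931]
orientation: [180.0, -0.0, 43.0]
force: [0.4, -0.7, 0.6]
gripper_width: 0.06
grasp_force: 0.0
```

View pics/crop6.png

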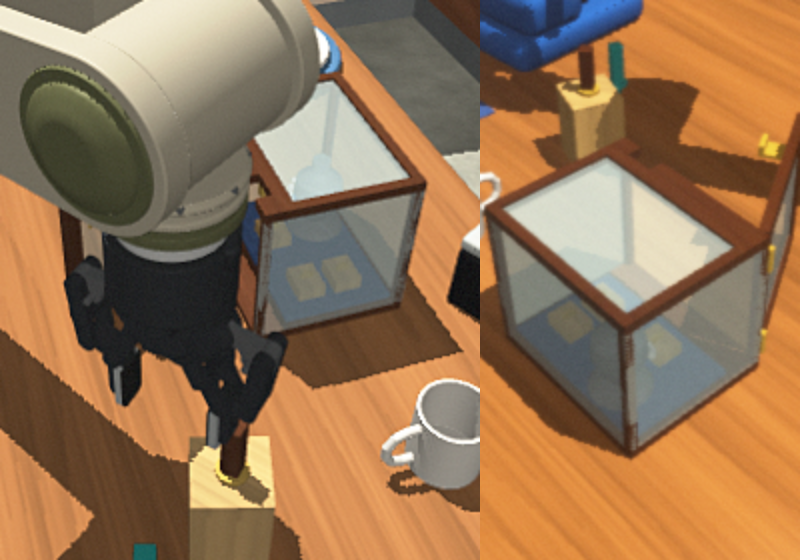

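The pin is upright in the stand with its flange on the block (scene crop 588,90), the door is wide open, and nothing else has moved. Handing in.

```bash
python3 -c "
from station import arm
print(arm.finish_job())"
```

```text
the job is handed in; nothing more can be done
None
```

The job is handed in at about 22 s: the door was drawn to about 56° with the hook held down and left open, and the pin is back upright and fully home in its stand. Readings on the case, door and hook stayed under about 8 N, and no disturbance to the candlestick, cup or vase showed in the views I took.

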